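# Hang a soap-hopper lid on its hinge pin

### The job

Hang the blue lid back on the washer's open soap hopper: lay it flat on the hopper with its hinge knuckles between the hopper's lugs, then slide the hinge pin through all five from the end that is not blocked, fully home until its red grip meets the end lug. Let go of both, don't knock the copper pipe over the hinge, and leave the other things on the washer top where they are.

Things in the scene. Friction and masses are not known exactly. Their poses are not given: they have to be found in the camera images.
- hopper: Open soap hopper, fixed on the stainless washer top: steel box 150 mm (its x) x 130 mm (y) x 64 mm high, walls 4 mm, dividers 19 mm below the rim. Origin: centre of its underside. Its x axis points to the rear, away from the robot, where the hinge is; z up.
- hopper_hinge (a point): Middle of the hinge line behind the hopper: 86 mm behind its centre, 74 mm above the top, axes as the hopper's; the hinge line is y. Three fixed lugs, 20 mm square, 20 mm wide, at y = -52, 0, +52 mm, with 12 mm through holes on the line. The end lugs' outer faces are at y = -62 and +62 mm; the two spaces between lugs are 32 mm wide.
- pipe: Copper water pipe over the hinge, fixed to the hopper, its origin and axes too. 22 mm thick, parallel to the hinge line, its centre 20 mm behind and 75 mm above it, from y = -114 to 114 mm; then it turns 75 mm rearward and down. Two brass caps rise 42 mm above its centre. An upright gripper on the hinge line strikes it; leaned 35 to 45 degrees towards the hopper's front it clears.
- lid: Loose blue lid with a white grip bar, about 0.25 kg: plate 152 mm (x) x 134 mm (y), 5 mm thick, on a round 8 mm bead that fits inside the hopper's walls with 3 mm to spare, the plate then resting on the rim. Origin: underside of the bead, centre; on the hopper it comes 56 mm above the washer top, over the hopper's origin. Axes: x to the hinge edge (to the hopper's rear when on), y along the hinge, z up.
- lid_grip (a point): Centre of the grip bar on the lid, axes as the lid's: 10 mm on the -x side of its origin and 25 mm higher. The bar is 14 mm wide (x), 64 mm long (y); it stands 24 mm high on the plate, its top 12 mm above this point.
- lid_hinge (a point): Middle of the lid's hinge line, 96 mm along x from lid_grip and 7 mm lower, axes as the lid's. Two knuckles, 20 mm square, 26 mm wide, at y = -26 and +26 mm, with 12 mm holes along y. They drop from above into the spaces between the hopper's lugs, 3 mm to spare each side; in place this point is at hopper_hinge.
- pin_grip (a point): Centre of the red grip of the loose hinge pin (about 0.09 kg): a block 46 mm long (x), 12 mm wide (y), 24 mm high (z). x points along the pin to its tip. At the start the pin lies level on the washer top, the grip standing upright, this point 12 mm above the surface.
- pin_mid (a point): Point on the axis of the pin's 9 mm steel shaft, 62 mm from the grip's face: 85 mm along x from pin_grip and 7.5 mm lower, axes as pin_grip's. When the grip's face meets an end lug this point is at hopper_hinge. The pin may go in from either end, turned any way about its own axis.
- pin_tip (a point): Tip of the pin: 164 mm along x from pin_grip and 7.5 mm lower, 141 mm from the grip's face. The last 14 mm taper to 2.4 mm diameter.
- pin: The hinge pin as a whole, axes as pin_grip's. Origin: on its underside, 53 mm along x from pin_grip and 12 mm lower.
- softener: Bystander: yellow bottle of fabric softener, 64 mm diameter, 200 mm tall. Origin: centre of its underside. It stands in line with the hinge, beside one end of the hopper or the other, and blocks that end.
- screw_dish: Bystander: low open dish of screws, dark steel, 74 x 60 mm and 22 mm high. Origin: centre of its underside. It stands in line with the hinge beside the other end; the pin passes above it.
- cup: Bystander: clear measuring cup, 68 mm diameter at the rim, 75 mm tall. Origin: centre of its underside.
- pod_jar: Bystander: orange jar with a green cap, 90 mm diameter, 120 mm tall. Origin: centre of its underside.
- spray: Bystander: green bottle with a red cap, 60 mm diameter, 170 mm tall. Origin: centre of its underside.
- screwdriver: Bystander: screwdriver lying down, 200 mm long, yellow handle 26 mm thick. Origin: under the middle of its length; x points from handle to tip.
- wrench: Bystander: steel wrench lying down, 180 mm long, 8 mm thick. Origin: under the middle of its length; x points from handle to tip.
Mind the look-alikes: they are no part of the job. Leave any yellow look-alike of the lid alone.

How it is judged:
By the outcome, as a careful person would: the job done as asked, in the order asked, and still so for the second after the job is handed in, with the robot touching nothing.
It also fails if it takes over 72 s, if anything falls off the work surface, if the arm or the gripper's body presses on something with over 40 N, if the wrist force passes 120 N, or if a joint passes its speed limit or range.

### The arm

A 7-joint arm with a two-finger parallel gripper is mounted at the origin on the work surface. World frame = base frame: x ahead of the robot, y to its left, z up, the work surface at z = 0. Lengths are in m, angles in rad, forces in N, time in s.
With the tool pointing down it reaches from about 0.4 to 0.875 m from the base axis. Payload 4.4 kg.
Tool frame: the origin (TCP) lies midway between the tips of the shut fingers; the grasp point (between the pads) lies 19 mm behind it; z points along the fingers, y is the line along which they close (so a half turn about z gives the same grasp; the last joint's range is limited). The gripper opens to 85 mm and grips with 20 to 120 N. Pads are 22 mm wide; open, the fingers measure 114 mm over their backs; the gripper's body (76 mm by 85 mm) begins 54 mm behind the grasp point. The pads swing forward as they close: fully open they stand 13 mm farther back than shut.
Start: joints at [1.178, 0.628, 0.038, 1.517, -0.027, 0.996, -0.02], TCP at [0.209, -0.616, 0.231] pointing down, gripper open.
Joint ranges: [-3.06, 3.06], [-0.37, 2.12], [-1.25, 1.32], [0.18, 2.47], [-1.1, 4.24], [0.23, 1.98], [-2.94, 2.94]. Speed limits (rad/s): [2.57, 2.57, 3.14, 3.14, 3.14, 3.14, 3.14].

### API

Orientations are given as a rotation vector (axis times angle).
In Python, from cell import bot gives the robot as it stands. The module is installed in compiled form; this text tells all that it offers.
- The arm moves only by the shell command python3 -m jog 'ROWS' [FORCE]. ROWS is JSON, a list of rows, each an object of numbers: "grip": the closure in counts, from 0 (fully open) to 255 (shut); "dx", "dy", "dz": the shift along the tool's x, y, z in m; "rx", "ry", "rz": the turn, a rotation vector about the tool's x, y, z in degrees. A call has 1 to 12 rows; each row is the pose to reach, as a shift and turn from the pose commanded when the call began, along the tool's axes at that moment; what a row does not reach only later rows make up. A row lasts 1/10 s, in which the tool goes at most 50 mm and 8.59 degrees, less where a joint would pass 70% of its speed; a pose out of reach is approached as far as the arm can. A call with a gripper value outside its range is refused whole. The fingers move at their own pace and stop on an object; FORCE is the grip in N (left out, the last holds). Time passes only in rows, so rows that repeat a pose let the fingers close. It gives the time, the measured TCP pose, the force, the opening and the grip force at its end, in the units of the state.
- bot.read_state(): the state, without advancing time (a new reading comes with each control period).
- bot.camera(name): name is "side" or "top"; returns a dict with "color" (384x512x3 uint8, blue, green, red), "K" (3x3 intrinsics, pixels), "pose" (4x4, takes a point from camera to world coordinates). Camera axes: x right, y up, looking along -z (the intrinsics and any distortion apply to the point x, -y, -z); pixel columns grow to the right and rows downward; lengths in m; the calibration is good to about 2 mm. A picture is of the moment at which its call begins. There is no depth.
- bot.sign_off(): hands the job in; it is judged then, once.
Trained networks look in the newest picture that a camera, given by its name, has taken for a name from the list of things; names that differ only in an ending like _2 or _b are one class to them, and where a whole thing is asked for, a point or a joint stands for the part that bears it (a point fixed in the world has none). Each returns a list of dicts, best first, with "score" (0 to 1); they miss things now and then, are a little off and sometimes report something else, mostly with a low value. They report only what shows in the picture. A call takes as long as a camera call. They do not tell look-alikes from the thing itself.
- bot.silhouettes(camera, thing): "mask" (384x512 bool, what is visible of it).
- bot.pinpoint(camera, thing): "point" ([x, y, z] in m, in the coordinates of the camera as it stood for that picture, good to about 4 mm: a listed point, or the origin of a listed thing).
The state is a dict: "t": time; "qpos": joint angles; "qd": joint speeds; "tau": joint torques, N m; "ee_pos": TCP position; "tcp_rot": TCP orientation; "contact_force": force on the tool from outside, world axes, zero at the start; "moment": the same for the moment, N m; "finger_gap": finger opening in m; "gripper_force": force on a finger pad.
Only numpy, scipy, OpenCV 4.12 (cv2) and the standard library are available. Lean on these libraries where they do the work, as an engineer would, in place of code of your own. Each camera call takes 0.05 s, during which the arm holds its last target. There are 200 camera calls.

## Working session

There is one attempt and no reset: what is moved stays moved. The work goes in short steps, Python scripts to look and compute and a shell command to move; the robot and the scene stay as the last step left them, time stands still between calls to the robot, and variables do not carry over. Pictures are saved under pics/ and viewed, at most 10 in all, crops included, and the job is handed in when it is done.

```bash
mkdir -p pics; cat > h.py <<'E'
import numpy as np,cv2
from scipy.spatial.transform import Rotation as R
from cell import bot
def pts(cam,things,n=2):
    c=bot.camera(cam);P=c['pose']
    out={}
    for t in things:
        r=bot.pinpoint(cam,t)
        out[t]=[(round(d['score'],2),(P@np.r_[d['point'],1])[:3].round(4)) for d in r[:n]]
    return c,out
def proj(c,p):
    q=np.linalg.inv(c['pose'])@np.r_[p,1];v=c['K']@[q[0],-q[1],-q[2]];return v[:2]/v[2]
E
python3 - <<'E'
from h import *
s=bot.read_state();print(s['t'],s['ee_pos'],s['tcp_rot'],s['qpos'])
for cam in('side','top'):
    c,o=pts(cam,['hopper','hopper_hinge','lid','lid_grip','lid_hinge','pin_grip','pin_mid','pin_tip','softener','screw_dish','cup','pod_jar','spray'])
    cv2.imwrite(f'pics/{cam}0.png',c['color'])
    print(cam,c['pose'][:3,3])
    for k,v in o.items():print(k,*[(a,b.tolist()) for a,b in v])
E
```

```text
0.0 [ 0.20850678 -0.61498664  0.23037427] [-3.09785874e+00 -5.10784686e-01  5.02376802e-04] [ 1.17818903  0.62937226  0.03841292  1.51835974 -0.02700497  0.99631069
 -0.02000255]
side [0.26632147 0.87262915 1.19974027]
hopper (0.96, [0.5727, 0.0192, 0.0017])
hopper_hinge (0.69, [0.6611, 0.0196, 0.0753])
lid (0.8, [0.4398, -0.3027, 0.0016]) (0.72, [0.1752, -0.3485, 0.0054])
lid_grip (0.84, [0.1742, -0.3545, 0.023]) (0.59, [0.4246, -0.2957, 0.0248])
lid_hinge (0.98, [0.1615, -0.2605, 0.0177]) (0.58, [0.5158, -0.3292, 0.0145])
pin_grip (0.68, [0.3773, 0.3261, 0.0103])
pin_mid (0.47, [0.4589, 0.3454, 0.0009]) (0.45, [0.5308, 0.36, 0.0089])
pin_tip (0.81, [0.5338, 0.3638, 0.0081])
softener (0.6, [0.6775, 0.2134, -0.0003])
screw_dish (0.86, [0.6675, -0.1592, 0.0022])
cup (0.56, [0.3779, -0.0066, -0.0013])
pod_jar (0.43, [0.6602, 0.0174, 0.0776])
spray (0.59, [0.6389, 0.4136, 0.0014])
top [ 0.19966108 -0.0186232   1.61567854]
hopper (0.88, [0.5706, 0.0263, 0.0036])
hopper_hinge (0.83, [0.6546, 0.0225, 0.0768]) (0.58, [0.4499, 0.3437, 0.0028])
lid (0.84, [0.4331, -0.2969, -0.0025]) (0.66, [0.173, -0.3413, -0.0008])
lid_grip (0.92, [0.1752, -0.3535, 0.0265]) (0.83, [0.419, -0.2973, 0.0228])
lid_hinge (0.72, [0.1531, -0.2643, 0.021]) (0.7, [0.5127, -0.3297, 0.0126])
pin_grip (0.55, [0.3719, 0.3284, 0.0135])
pin_mid (0.62, [0.4517, 0.3473, 0.0026])
pin_tip (0.71, [0.5311, 0.3651, 0.0028])
softener (0.64, [0.6692, 0.2095, -0.0043])
screw_dish (0.83, [0.6578, -0.1592, -0.0063])
cup (0.63, [0.5248, -0.5393, -0.003]) (0.57, [0.3756, -0.0019, -0.0007])
pod_jar (0.65, [0.6324, -0.3929, -0.003])
spray (0.64, [0.528, -0.5372, -0.0043]) (0.59, [0.6371, 0.4199, 0.0001])
```

View pics/side0.png

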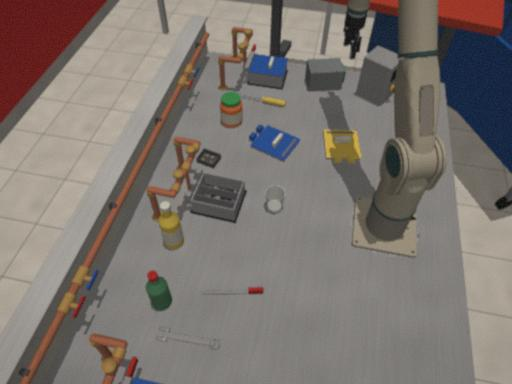

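View pics/top0.png

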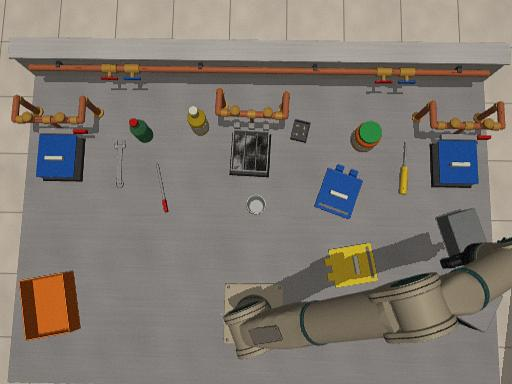

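The side view shows the blue lid at (274,142), the yellow look-alike at (342,147) and the hopper at (218,197). The softener at (171,230) blocks the +y end. The dish is at (208,158), and the pin lies at (235,291) with its red grip at (257,290). So the pin goes in from -y. Next I'll average several estimates.

```bash
cat >> h.py <<'E'
def avg(things,n=4,near=None,cams=('side','top')):
    res={}
    for cam in cams:
        for i in range(n):
            c=bot.camera(cam);P=c['pose']
            for t in things:
                w=[(P@np.r_[d['point'],1])[:3] for d in bot.pinpoint(cam,t) if d['score']>.3]
                if near and t in near: w=[p for p in w if np.linalg.norm(p-near[t])<.04]
                if w: res.setdefault((t,cam),[]).append(w[0])
    for k,v in res.items(): print(k,len(v),np.median(v,0).round(4).tolist(),np.std(v,0).round(4).tolist())
    return {k:np.median(v,0) for k,v in res.items()}
E
python3 - <<'E'
from h import *
near=dict(lid=[.436,-.3,0],lid_grip=[.422,-.296,.024],lid_hinge=[.514,-.329,.014],hopper_hinge=[.658,.02,.075],pin_grip=[.375,.327,.012],pin_mid=[.455,.346,.004],pin_tip=[.532,.364,.005])
avg(['hopper','pipe','screw_dish','softener']+list(near),5,near)
for cam in ('side','top'):
    c=bot.camera(cam);print(c['K'].tolist())
    for t in('hopper','lid','pin'):
        print(cam,t,[(round(d['score'],2),int(d['mask'].sum()),np.argwhere(d['mask']).mean(0).round().tolist()) for d in bot.silhouettes(cam,t)])
E
```

```text
('hopper', 'side') 5 [0.5725, 0.0211, -0.0012] [0.001, 0.0007, 0.002]
('screw_dish', 'side') 4 [0.6664, -0.1608, 0.0015] [0.0121, 0.2491, 0.0006]
('softener', 'side') 5 [0.6788, 0.2105, 0.0033] [0.0188, 0.2412, 0.0015]
('lid', 'side') 5 [0.4377, -0.304, 0.0014] [0.0016, 0.0007, 0.001]
('lid_grip', 'side') 5 [0.4219, -0.3017, 0.024] [0.0013, 0.0014, 0.0008]
('lid_hinge', 'side') 5 [0.517, -0.3289, 0.017] [0.0014, 0.0012, 0.0009]
('hopper_hinge', 'side') 5 [0.6601, 0.0173, 0.0759] [0.0005, 0.0021, 0.0006]
('pin_grip', 'side') 5 [0.3797, 0.3257, 0.0118] [0.0017, 0.0013, 0.0012]
('pin_mid', 'side') 5 [0.4591, 0.3458, 0.0034] [0.002, 0.0012, 0.0018]
('pin_tip', 'side') 5 [0.5348, 0.3639, 0.0078] [0.0015, 0.0014, 0.001]
('pipe', 'side') 1 [0.6378, 0.4141, 0.003] [0.0, 0.0, 0.0]
('hopper', 'top') 5 [0.568, 0.0263, 0.003] [0.001, 0.0012, 0.0013]
('screw_dish', 'top') 5 [0.6567, -0.1614, -0.0034] [0.0015, 0.0012, 0.0012]
('softener', 'top') 5 [0.6689, 0.2121, -0.0025] [0.0014, 0.0018, 0.0016]
('lid', 'top') 5 [0.4331, -0.2978, 0.0002] [0.0011, 0.0013, 0.0011]
('lid_grip', 'top') 5 [0.4203, -0
[... 234 characters left out ...]
 [0.0019, 0.0017, 0.0007]
('pin_mid', 'top') 5 [0.4513, 0.3442, 0.0055] [0.0007, 0.0016, 0.0014]
('pin_tip', 'top') 5 [0.5299, 0.3651, 0.0036] [0.0017, 0.0016, 0.0016]
('pipe', 'top') 2 [0.4052, -0.1503, 0.0002] [0.0303, 0.149, 0.0001]
[[426.0407011857381, 0.0, 256.68665416593535], [0.0, 426.0407011857381, 184.05798276530356], [0.0, 0.0, 1.0]]
side hopper [(0.96, 3653, [188.0, 201.0])]
side lid [(0.61, 1044, [145.0, 342.0]), (0.55, 1090, [142.0, 273.0])]
side pin []
[[447.5860916697638, 0.0, 254.5185654621057], [0.0, 447.5860916697638, 193.7486683712742], [0.0, 0.0, 1.0]]
top hopper [(0.74, 2852, [137.0, 250.0])]
top lid [(0.84, 1730, [265.0, 352.0]), (0.57, 1714, [191.0, 339.0])]
top pin []
```

```bash
cat >> h.py <<'E'
def down(yaw_y,lean=0,about=None):
    "tool z down, tool y at world yaw (deg); then leaned by lean deg about world axis 'about'"
    a=np.radians(yaw_y);y=np.array([np.cos(a),np.sin(a),0]);z=np.array([0,0,-1.])
    M=np.c_[np.cross(y,z),y,z]
    if lean: M=R.from_rotvec(np.radians(lean)*np.array(about)).as_matrix()@M
    return M
def go(p,M=None):
    s=bot.read_state();T=R.from_rotvec(s['tcp_rot']).as_matrix()
    if M is None:M=T
    d=T.T@(np.array(p)-s['ee_pos']);r=np.degrees(R.from_matrix(T.T@M).as_rotvec())
    print('t',round(s['t'],2),'d',d.round(4).tolist(),'r',r.round(2).tolist(),'F',s['contact_force'].round(1).tolist(),'gap',round(s['finger_gap'],4))
E
python3 -c "
from h import *
go([.421,-.2987,.12],down(-18))"
```

```text
t 7.8 d [0.3028, -0.232, 0.1113] r [0.0, -0.0, -53.28] F [0.4, -0.4, -0.6] gap 0.0855
```

```bash
python3 -m jog '[{"grip":120,"dx":0.303,"dy":-0.232,"dz":0.09,"rz":-53.3},{"grip":120,"dx":0.303,"dy":-0.232,"dz":0.09,"rz":-53.3},{"grip":120,"dx":0.303,"dy":-0.232,"dz":0.09,"rz":-53.3},{"grip":120,"dx":0.303,"dy":-0.232,"dz":0.09,"rz":-53.3},{"grip":120,"dx":0.303,"dy":-0.232,"dz":0.11,"rz":-53.3},{"grip":120,"dx":0.303,"dy":-0.232,"dz":0.11,"rz":-53.3},{"grip":120,"dx":0.303,"dy":-0.232,"dz":0.11,"rz":-53.3},{"grip":120,"dx":0.303,"dy":-0.232,"dz":0.11,"rz":-53.3},{"grip":120,"dx":0.303,"dy":-0.232,"dz":0.11,"rz":-53.3},{"grip":120,"dx":0.303,"dy":-0.232,"dz":0.11,"rz":-53.3}]' 60
python3 -c "
from h import *
c=bot.camera('side');u=proj(c,[.421,-.299,.06]).astype(int);print(u)
im=c['color'][max(0,u[1]-60):u[1]+60,u[0]-80:u[0]+80]
cv2.imwrite('pics/a.png',cv2.resize(im,None,fx=4,fy=4,interpolation=2))
go([.421,-.2987,.017],down(-18))"
```

```text
[278 133]
t 7.85 d [0.3028, -0.232, 0.2143] r [-0.0, -0.0, -53.28] F [0.2, -0.6, -0.1] gap 0.0855invalid input
```

View pics/a.png

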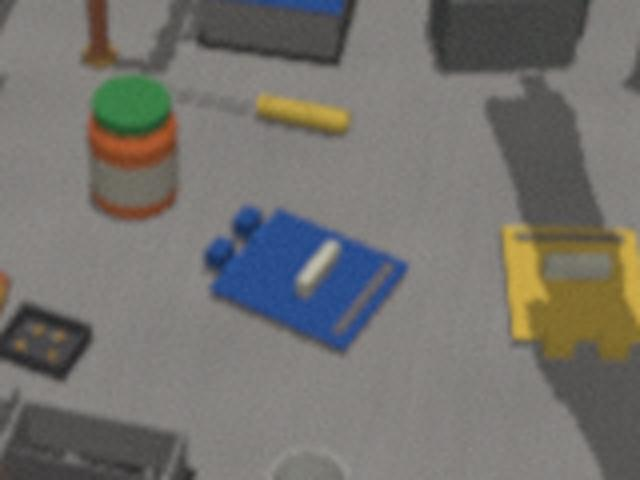

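The picture shows the lid lying flat with its white bar at crop (318,268). The arm didn't move because the call was refused, so I'll retry with every key written out.

```bash
python3 -m jog '[{"grip":120,"dx":0.303,"dy":-0.232,"dz":0.09,"rx":0,"ry":0,"rz":-53.3},{"grip":120,"dx":0.303,"dy":-0.232,"dz":0.09,"rx":0,"ry":0,"rz":-53.3},{"grip":120,"dx":0.303,"dy":-0.232,"dz":0.09,"rx":0,"ry":0,"rz":-53.3},{"grip":120,"dx":0.303,"dy":-0.232,"dz":0.09,"rx":0,"ry":0,"rz":-53.3},{"grip":120,"dx":0.303,"dy":-0.232,"dz":0.11,"rx":0,"ry":0,"rz":-53.3},{"grip":120,"dx":0.303,"dy":-0.232,"dz":0.11,"rx":0,"ry":0,"rz":-53.3},{"grip":120,"dx":0.303,"dy":-0.232,"dz":0.11,"rx":0,"ry":0,"rz":-53.3},{"grip":120,"dx":0.303,"dy":-0.232,"dz":0.11,"rx":0,"ry":0,"rz":-53.3},{"grip":120,"dx":0.303,"dy":-0.232,"dz":0.11,"rx":0,"ry":0,"rz":-53.3},{"grip":120,"dx":0.303,"dy":-0.232,"dz":0.11,"rx":0,"ry":0,"rz":-53.3}]' 60
python3 -c "
from h import *
c=bot.camera('side');u=proj(c,[.421,-.299,.06]).astype(int);print(u)
im=c['color'][max(0,u[1]-60):u[1]+60,u[0]-80:u[0]+80]
cv2.imwrite('pics/b.png',cv2.resize(im,None,fx=4,fy=4,interpolation=2))
go([.421,-.2987,.017],down(-18))"
```

```text
t: 8.85
ee_pos: [0.4219, -0.2974, 0.1211]
tcp_rot: [-2.538, -1.851, 0.0]
contact_force: [0.1, -0.0, -0.7]
finger_gap: 0.0451
gripper_force: 0.0
[278 133]
t 8.9 d [0.0005, -0.0002, 0.1044] r [-0.0, 0.05, 0.04] F [-0.4, -0.8, -0.1] gap 0.0453
```

```bash
python3 -m jog '[{"grip":120,"dx":0,"dy":0,"dz":0.05,"rx":0,"ry":0,"rz":0},{"grip":120,"dx":0,"dy":0,"dz":0.085,"rx":0,"ry":0,"rz":0},{"grip":120,"dx":0,"dy":0,"dz":0.103,"rx":0,"ry":0,"rz":0},{"grip":120,"dx":0,"dy":0,"dz":0.103,"rx":0,"ry":0,"rz":0},{"grip":255,"dx":0,"dy":0,"dz":0.103,"rx":0,"ry":0,"rz":0},{"grip":255,"dx":0,"dy":0,"dz":0.103,"rx":0,"ry":0,"rz":0},{"grip":255,"dx":0,"dy":0,"dz":0.103,"rx":0,"ry":0,"rz":0},{"grip":255,"dx":0,"dy":0,"dz":0.103,"rx":0,"ry":0,"rz":0},{"grip":255,"dx":0,"dy":0,"dz":0.103,"rx":0,"ry":0,"rz":0}]' 80

```

```text
t: 9.8
ee_pos: [0.4218, -0.2999, 0.02]
tcp_rot: [2.54, 1.844, 0.001]
contact_force: [-1.4, -0.1, 6.7]
finger_gap: 0.0118
gripper_force: 79.6
```

```bash
python3 -m jog '[{"grip":255,"dx":0,"dy":0,"dz":-0.05,"rx":0,"ry":0,"rz":0},{"grip":255,"dx":0,"dy":0,"dz":-0.105,"rx":0,"ry":0,"rz":0},{"grip":255,"dx":0,"dy":0,"dz":-0.105,"rx":0,"ry":0,"rz":0}]' 80
python3 -c "
from h import *
go([.52,.023,.125],down(-2.1))"
```

```text
t: 10.1
ee_pos: [0.4245, -0.3006, 0.1288]
tcp_rot: [2.533, 1.841, 0.006]
contact_force: [1.7, -0.0, -1.4]
finger_gap: 0.0123
gripper_force: 78.7
t 10.1 d [0.3373, -0.0091, 0.0028] r [0.57, 0.23, -15.89] F [1.7, -0.0, -1.4] gap 0.0123
```

```bash
python3 -m jog '[{"grip":255,"dx":0.04,"dy":-0.006,"dz":0,"rx":0,"ry":0,"rz":-2},{"grip":255,"dx":0.085,"dy":-0.006,"dz":0,"rx":0,"ry":0,"rz":-4},{"grip":255,"dx":0.13,"dy":-0.006,"dz":0,"rx":0,"ry":0,"rz":-6},{"grip":255,"dx":0.175,"dy":-0.006,"dz":0,"rx":0,"ry":0,"rz":-9},{"grip":255,"dx":0.22,"dy":-0.006,"dz":0,"rx":0,"ry":0,"rz":-12},{"grip":255,"dx":0.26,"dy":-0.006,"dz":0,"rx":0,"ry":0,"rz":-14},{"grip":255,"dx":0.295,"dy":-0.006,"dz":0,"rx":0,"ry":0,"rz":-16},{"grip":255,"dx":0.32,"dy":-0.006,"dz":0,"rx":0,"ry":0,"rz":-16},{"grip":255,"dx":0.336,"dy":-0.006,"dz":0,"rx":0,"ry":0,"rz":-16},{"grip":255,"dx":0.336,"dy":-0.006,"dz":0,"rx":0,"ry":0,"rz":-16},{"grip":255,"dx":0.336,"dy":-0.006,"dz":0,"rx":0,"ry":0,"rz":-16},{"grip":255,"dx":0.336,"dy":-0.006,"dz":0,"rx":0,"ry":0,"rz":-16}]' 80
python3 - <<'E'
from h import *
near=dict(lid_grip=[.52,.023,.135],lid_hinge=[.61,.02,.123],hopper_hinge=[.658,.02,.075])
avg(['lid_hinge','hopper_hinge','lid_grip','lid'],3,near)
go([.5605,.023,.110],down(-2.1))
for cam in('side','top'):
    c=bot.camera(cam);u=proj(c,[.59,.02,.1]).astype(int)
    cv2.imwrite(f'pics/c_{cam}.png',cv2.resize(c['color'][u[1]-50:u[1]+50,u[0]-65:u[0]+65],None,fx=6,fy=6,interpolation=2))
E
```

```text
t: 11.3
ee_pos: [0.5185, 0.0211, 0.1232]
tcp_rot: [2.261, 2.181, -0.002]
contact_force: [0.4, -0.3, -1.4]
finger_gap: 0.0124
gripper_force: 78.7
('lid_hinge', 'side') 3 [0.6191, 0.0207, 0.1203] [0.0011, 0.0018, 0.0011]
('hopper_hinge', 'side') 3 [0.6605, 0.0171, 0.0752] [0.0016, 0.0013, 0.0007]
('lid', 'side') 3 [0.1773, -0.3468, 0.0051] [0.169, 0.1736, 0.0473]
('lid_grip', 'side') 2 [0.5204, 0.0232, 0.1285] [0.0013, 0.0013, 0.0004]
('hopper_hinge', 'top') 3 [0.6561, 0.023, 0.0727] [0.0009, 0.001, 0.0011]
('lid_grip', 'top') 3 [0.5141, 0.0241, 0.1281] [0.0008, 0.0008, 0.0015]
('lid', 'top') 3 [0.1749, -0.3436, -0.0003] [0.1686, 0.1751, 0.0492]
t 12.8 d [0.0016, 0.0413, 0.0133] r [0.0, 0.0, 0.12] F [-0.5, 0.7, -3.2] gap 0.0123
```

View pics/c_side.png

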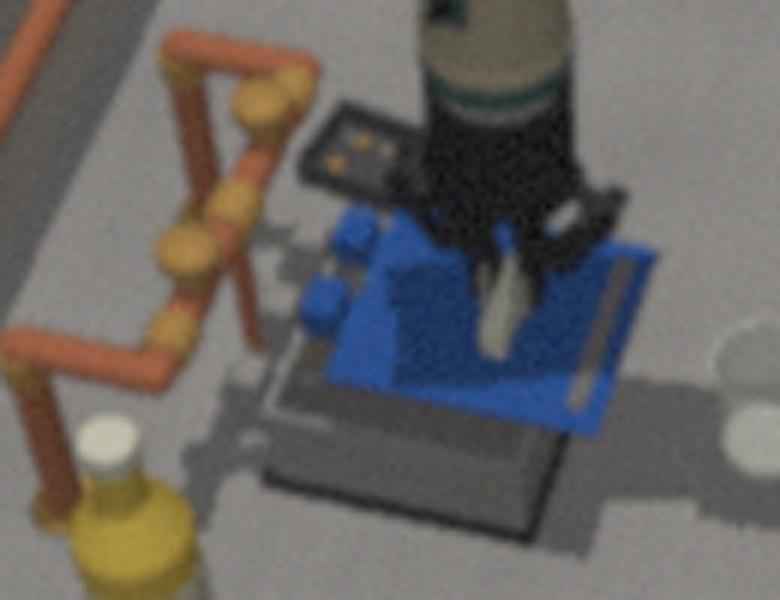

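View pics/c_top.png

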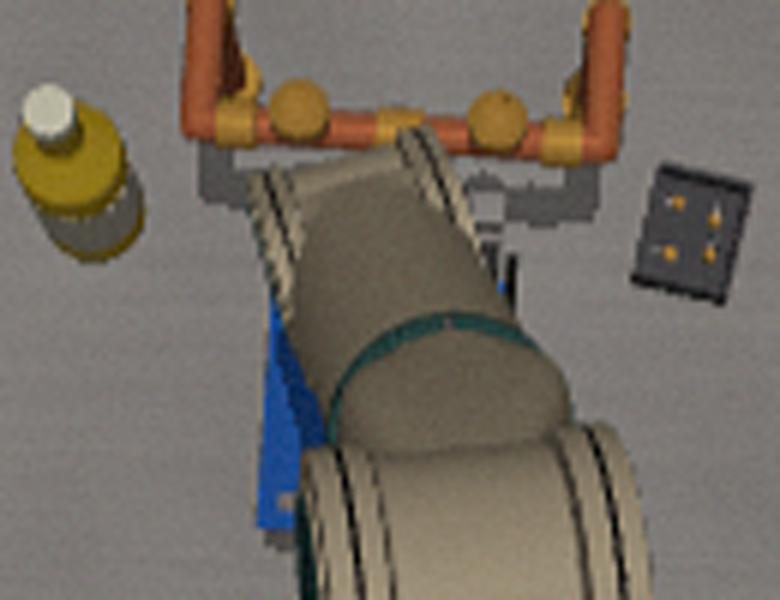

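Both views show the lid level in front of the lugs, with knuckles at side-crop (325,305) and (355,235), and the pipe clear. I'll check the hopper's yaw from the pipe in the first top picture.

```bash
python3 - <<'E'
from h import *
c=bot.camera('top');im=cv2.imread('pics/top0.png')
def back(u,z):
    d=np.linalg.inv(c['K'])@np.r_[u,1];d=c['pose'][:3,:3]@[d[0],-d[1],-d[2]];o=c['pose'][:3,3];return o+d*(z-o[2])/d[2]
hsv=cv2.cvtColor(im,cv2.COLOR_BGR2HSV)
m=((hsv[...,0]<14)&(hsv[...,1]>90)).astype(np.uint8)
pts_=[]
for x in range(215,295):
    r=[y for y in range(98,125) if m[y,x]]
    if r:pts_.append((x,np.mean(r),len(r)))
W=np.array([back(p[:2],.149) for p in pts_]);L=np.array([p[2] for p in pts_])
g=(np.abs(W[:,1]-.02)<.095)&(L>5)&(L<14)
k=np.polyfit(W[g,1],W[g,0],1);res=W[g,0]-np.polyval(k,W[g,1]);k=np.polyfit(W[g,1][abs(res)<.003],W[g,0][abs(res)<.003],1)
print('yaw',np.degrees(-np.arctan(k[0])),'x at y=.02',np.polyval(k,.02),g.sum(),res.std())
# lid yaw/hopper outline from hopper mask min-area rect
E
```

```text
yaw -3.084221591996559 x at y=.02 0.6752647315980963 19 0.006973889501944248
```

```bash
python3 -m jog '[{"grip":255,"dx":0.002,"dy":0.022,"dz":0,"rx":0,"ry":0,"rz":0},{"grip":255,"dx":0.002,"dy":0.043,"dz":0.005,"rx":0,"ry":0,"rz":0},{"grip":255,"dx":0.002,"dy":0.043,"dz":0.015,"rx":0,"ry":0,"rz":0},{"grip":255,"dx":0.002,"dy":0.043,"dz":0.022,"rx":0,"ry":0,"rz":0},{"grip":255,"dx":0.002,"dy":0.043,"dz":0.022,"rx":0,"ry":0,"rz":0},{"grip":255,"dx":0.002,"dy":0.043,"dz":0.022,"rx":0,"ry":0,"rz":0}]' 80
python3 - <<'E'
from h import *
near=dict(lid_grip=[.562,.023,.112],lid_hinge=[.657,.02,.1],hopper_hinge=[.658,.02,.075])
avg(['lid_hinge','lid_grip'],2,near)
go([.5621,.0238,.0755],down(-2.3))
c=bot.camera('side');u=proj(c,[.62,.02,.1]).astype(int)
cv2.imwrite('pics/d.png',cv2.resize(c['color'][u[1]-40:u[1]+40,u[0]-50:u[0]+50],None,fx=7,fy=7,interpolation=2))
E
```

```text
t: 13.55
ee_pos: [0.5612, 0.0234, 0.101]
tcp_rot: [-2.258, -2.182, 0.002]
contact_force: [-0.3, 0.2, -2.9]
finger_gap: 0.0122
gripper_force: 78.7
('lid_hinge', 'side') 2 [0.6599, 0.0223, 0.0975] [0.0011, 0.0006, 0.0003]
('lid_grip', 'side') 2 [0.5613, 0.0211, 0.1052] [0.0002, 0.0003, 0.0011]
('lid_grip', 'top') 2 [0.5598, 0.0265, 0.105] [0.0015, 0.001, 0.0]
t 14.15 d [0.0005, -0.0002, 0.0259] r [0.01, 0.0, 0.32] F [-1.3, -0.4, -1.7] gap 0.012
```

View pics/d.png

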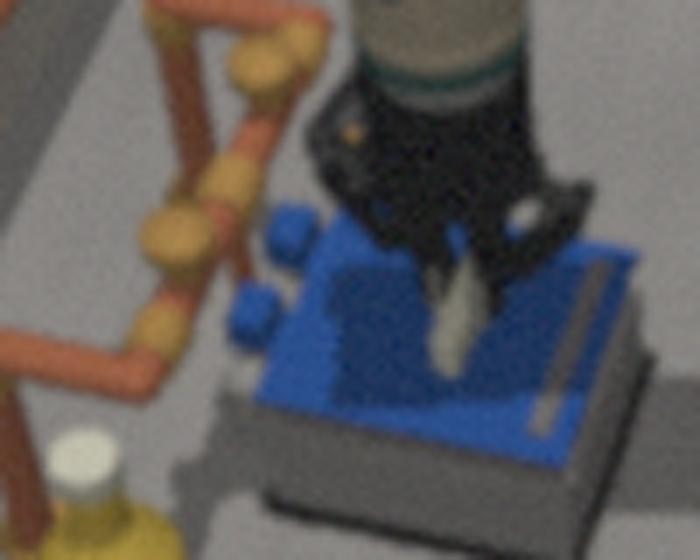

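The lid sits squarely over the hopper, with its knuckles just above the lugs at crop (255,315) and (290,235). The readings agree to about 1 mm, so I'll lower it.

```bash
python3 -m jog '[{"grip":255,"dx":0,"dy":0.001,"dz":0.006,"rx":0,"ry":0,"rz":0},{"grip":255,"dx":0,"dy":0.001,"dz":0.012,"rx":0,"ry":0,"rz":0},{"grip":255,"dx":0,"dy":0.001,"dz":0.016,"rx":0,"ry":0,"rz":0},{"grip":255,"dx":0,"dy":0.001,"dz":0.016,"rx":0,"ry":0,"rz":0}]' 80
```

```text
t: 14.6
ee_pos: [0.5633, 0.0233, 0.0865]
tcp_rot: [2.259, 2.182, 0.001]
contact_force: [-6.8, -0.3, 13.2]
finger_gap: 0.0122
gripper_force: 98.2
```

```bash
python3 -m jog '[{"grip":255,"dx":0,"dy":-0.001,"dz":-0.004,"rx":0,"ry":0,"rz":0},{"grip":255,"dx":0,"dy":-0.003,"dz":-0.004,"rx":0,"ry":0,"rz":0},{"grip":255,"dx":0,"dy":-0.003,"dz":0,"rx":0,"ry":0,"rz":0},{"grip":255,"dx":0,"dy":-0.003,"dz":0.002,"rx":0,"ry":0,"rz":0},{"grip":255,"dx":0,"dy":-0.003,"dz":0.002,"rx":0,"ry":0,"rz":0}]' 80
python3 - <<'E'
from h import *
go([.5621,.0238,.0755],down(-2.3));print(bot.read_state()['moment'])
E
```

```text
t: 15.1
ee_pos: [0.561, 0.0231, 0.0845]
tcp_rot: [2.257, 2.182, 0.002]
contact_force: [-5.7, -1.3, 15.5]
finger_gap: 0.0118
gripper_force: 104.1
t 15.1 d [0.0007, 0.001, 0.009] r [0.14, 0.03, 0.35] F [-5.7, -1.3, 15.5] gap 0.0118
[-0.37000936 -0.48047944  0.1031171 ]
```

```bash
python3 -m jog '[{"grip":255,"dx":0,"dy":0,"dz":-0.003,"rx":0,"ry":0,"rz":0},{"grip":255,"dx":0,"dy":0,"dz":-0.003,"rx":0,"ry":0,"rz":0}]' 80
python3 - <<'E'
from h import *
near=dict(lid_grip=[.562,.023,.112],lid_hinge=[.657,.02,.08],hopper_hinge=[.658,.02,.075])
avg(['lid_hinge','lid_grip'],3,near)
go([.5621,.0238,.0755],down(-2.3));s=bot.read_state();print(s['ee_pos'],s['moment'])
c=bot.camera('side');u=proj(c,[.62,.02,.08]).astype(int)
cv2.imwrite('pics/e.png',cv2.resize(c['color'][u[1]-30:u[1]+40,u[0]-45:u[0]+45],None,fx=8,fy=8,interpolation=2))
E
```

```text
t: 15.3
ee_pos: [0.5613, 0.0234, 0.0874]
tcp_rot: [2.258, 2.182, 0.003]
contact_force: [-1.1, -0.4, 10.6]
finger_gap: 0.0116
gripper_force: 92.6
('lid_hinge', 'side') 3 [0.6605, 0.0208, 0.094] [0.0016, 0.002, 0.0009]
('lid_grip', 'side') 3 [0.5603, 0.022, 0.0919] [0.0004, 0.0013, 0.0008]
('lid_grip', 'top') 3 [0.5578, 0.0288, 0.0879] [0.0013, 0.0005, 0.0002]
t 16.2 d [0.0004, 0.0007, 0.0117] r [0.16, -0.0, 0.33] F [-2.8, -1.3, 10.6] gap 0.0119
[0.5613082  0.02344993 0.08717307] [-0.08117666 -0.47373939  0.09982009]
```

View pics/e.png

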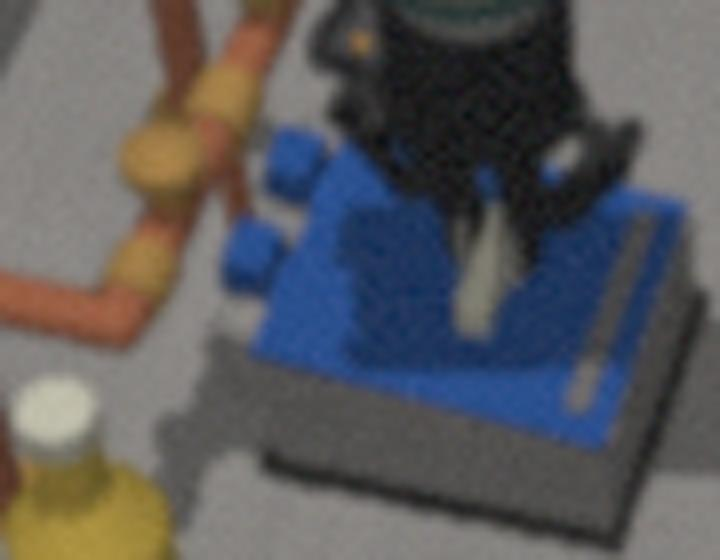

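The reading explains it: lid_hinge is at z≈0.094, higher than the grip, so the knuckles at crop (255,255) and (297,160) rest on top of the lugs and the lid has pitched in the grip. I'll lift and compare moments to find which way to shift.

```bash
python3 -m jog '[{"grip":255,"dx":0,"dy":0,"dz":-0.006,"rx":0,"ry":0,"rz":0},{"grip":255,"dx":0,"dy":0,"dz":-0.013,"rx":0,"ry":0,"rz":0},{"grip":255,"dx":0,"dy":0,"dz":-0.013,"rx":0,"ry":0,"rz":0},{"grip":255,"dx":0,"dy":0,"dz":-0.013,"rx":0,"ry":0,"rz":0}]' 120
python3 - <<'E'
from h import *
near=dict(lid_grip=[.562,.023,.112],lid_hinge=[.657,.02,.1])
s=bot.read_state();print(s['ee_pos'],s['contact_force'],s['moment'])
avg(['lid_hinge','lid_grip'],3,near)
# hopper corner silhouettes from first picture: box model fit to mask
from scipy.optimize import minimize
for cam in('side','top'):
    c=bot.camera(cam);im=cv2.imread(f'pics/{cam}0.png')
    cr=proj(c,[.6575,.0205,.074]);print(cam,cr)
    if cam=='side':
        u=cr.astype(int);im=im[u[1]-22:u[1]+22,u[0]-25:u[0]+25].astype(float)
        im=np.clip((im-20)*1.6,0,255).astype(np.uint8);im=cv2.resize(im,None,fx=14,fy=13,interpolation=2)
        for yy in(-62,-42,-10,10,42,62):
            a=np.radians(-2.3);p=np.array([.6575,.0205,.084])+np.array([-.01*np.cos(a)-yy*.001*np.sin(a),-.01*np.sin(a)+yy*.001*np.cos(a),0])
            q=(proj(c,p)-[u[0]-25,u[1]-22])*[14,13];cv2.circle(im,tuple(int(v) for v in q),3,(0,0,255),-1)
        cv2.imwrite('pics/f.png',im)
E
```

```text
t: 16.65
ee_pos: [0.5596, 0.0234, 0.0988]
tcp_rot: [-2.259, -2.182, 0.002]
contact_force: [0.2, 0.0, -1.9]
finger_gap: 0.0112
gripper_force: 117.0
[0.55958371 0.02337886 0.09880635] [ 0.22632863  0.04293533 -1.89562063] [-0.03621276  0.02345142  0.00649701]
('lid_hinge', 'side') 3 [0.6608, 0.0222, 0.1017] [0.0006, 0.0004, 0.0011]
('lid_grip', 'side') 3 [0.5616, 0.0222, 0.1043] [0.0003, 0.0006, 0.0013]
('lid_grip', 'top') 3 [0.5581, 0.0285, 0.1006] [0.001, 0.0016, 0.0003]
side [193.48155277 183.98936912]
top [250.89444497 125.37180019]
```

View pics/f.png

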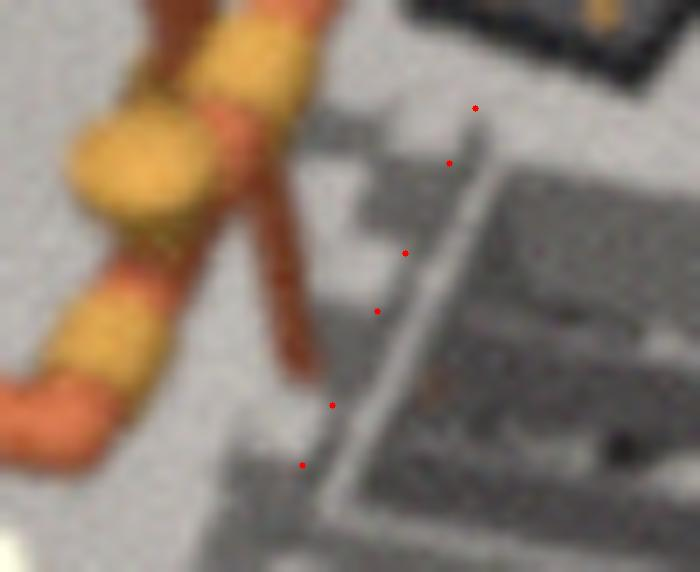

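The picture shows the lug tops as light patches at about (420,130), (365,240) and (285,410). My projected edges sit about 3 mm too far +y for this camera, which matches its hinge reading. The lid readings are all 1–5 mm too far +y, so I'll shift it −y by 3 mm, undo the pitch and try again.

```bash
python3 -m jog '[{"grip":255,"dx":-0.003,"dy":0.002,"dz":0,"rx":4,"ry":0,"rz":0},{"grip":255,"dx":-0.003,"dy":0.002,"dz":0,"rx":4,"ry":0,"rz":0},{"grip":255,"dx":-0.003,"dy":0.002,"dz":0.005,"rx":4,"ry":0,"rz":0},{"grip":255,"dx":-0.003,"dy":0.002,"dz":0.01,"rx":4,"ry":0,"rz":0},{"grip":255,"dx":-0.003,"dy":0.002,"dz":0.013,"rx":4,"ry":0,"rz":0},{"grip":255,"dx":-0.003,"dy":0.002,"dz":0.013,"rx":4,"ry":0,"rz":0}]' 120
python3 - <<'E'
from h import *
s=bot.read_state();print(s['ee_pos'],s['contact_force'],s['moment'])
E
```

```text
t: 18.25
ee_pos: [0.5624, 0.0203, 0.0892]
tcp_rot: [-2.225, -2.15, 0.072]
contact_force: [-8.8, -1.9, 24.8]
finger_gap: 0.011
gripper_force: 140.5
[0.56240609 0.02031634 0.0892033 ] [-8.78396083 -1.85897779 24.75353117] [-0.31677134  0.11904384 -0.04297686]
```

```bash
python3 -m jog '[{"grip":255,"dx":0,"dy":0,"dz":-0.008,"rx":0,"ry":0,"rz":0},{"grip":255,"dx":0.0015,"dy":-0.005,"dz":-0.008,"rx":0,"ry":0,"rz":0},{"grip":255,"dx":0.0015,"dy":-0.005,"dz":-0.008,"rx":0,"ry":0,"rz":0}]' 120
python3 - <<'E'
from h import *
near=dict(lid_grip=[.562,.023,.1],lid_hinge=[.657,.02,.095])
s=bot.read_state();print(s['ee_pos'],s['contact_force'],s['moment'])
avg(['lid_hinge','lid_grip'],3,near)
go([.5575,.0218,.086],down(-2.3))
E
```

```text
t: 18.55
ee_pos: [0.556, 0.0223, 0.0944]
tcp_rot: [-2.221, -2.147, 0.077]
contact_force: [-0.5, 0.2, -1.5]
finger_gap: 0.0107
gripper_force: 117.4
[0.55602606 0.02225531 0.0944068 ] [-0.4877905   0.224053   -1.47769382] [ 0.01432187 -0.03853514 -0.06285968]
('lid_hinge', 'side') 3 [0.6573, 0.0214, 0.0892] [0.0015, 0.001, 0.0013]
('lid_grip', 'side') 2 [0.5573, 0.0213, 0.0991] [0.0011, 0.001, 0.0006]
('lid_grip', 'top') 3 [0.5556, 0.0269, 0.0982] [0.0019, 0.001, 0.0019]
t 19.45 d [-0.0002, 0.0003, 0.0087] r [-4.0, 0.01, 0.32] F [-0.9, -0.3, -1.9] gap 0.0108
```

```bash
python3 -m jog '[{"grip":255,"dx":0,"dy":0,"dz":0.004,"rx":-1,"ry":0,"rz":0},{"grip":255,"dx":0,"dy":0.0005,"dz":0.008,"rx":-1,"ry":0,"rz":0},{"grip":255,"dx":0,"dy":0.001,"dz":0.012,"rx":-1,"ry":0,"rz":0},{"grip":255,"dx":0,"dy":0.001,"dz":0.012,"rx":-1,"ry":0,"rz":0}]' 120
python3 - <<'E'
from h import *
s=bot.read_state();print(s['ee_pos'],s['contact_force'],s['moment'])
E
```

```text
t: 19.85
ee_pos: [0.5577, 0.0219, 0.082]
tcp_rot: [-2.231, -2.156, 0.058]
contact_force: [0.5, -0.2, -2.0]
finger_gap: 0.0111
gripper_force: 117.4
[0.55766559 0.02194341 0.08200903] [ 0.53427574 -0.17612322 -1.98347372] [-0.04740382 -0.00927404  0.01386695]
```

```bash
python3 -m jog '[{"grip":255,"dx":0,"dy":0,"dz":0.003,"rx":0,"ry":0,"rz":0},{"grip":255,"dx":0,"dy":0.0003,"dz":0.006,"rx":0,"ry":0,"rz":0},{"grip":255,"dx":0,"dy":0.0004,"dz":0.0075,"rx":0,"ry":0,"rz":0},{"grip":255,"dx":0,"dy":0.0004,"dz":0.0075,"rx":0,"ry":0,"rz":0}]' 120
python3 - <<'E'
from h import *
s=bot.read_state();print(s['ee_pos'],s['contact_force'],s['moment'])
near=dict(lid_grip=[.562,.023,.08],lid_hinge=[.657,.02,.075])
avg(['lid_hinge','lid_grip'],2,near)
E
```

```text
t: 20.25
ee_pos: [0.5579, 0.022, 0.0754]
tcp_rot: [-2.232, -2.156, 0.057]
contact_force: [-1.4, -0.2, 2.6]
finger_gap: 0.0113
gripper_force: 118.0
[0.55786971 0.02199093 0.07538963] [-1.41098333 -0.19616545  2.57738577] [-0.09861775  0.25008423 -0.02556812]
('lid_hinge', 'side') 2 [0.6568, 0.021, 0.0736] [0.0, 0.0013, 0.0002]
('lid_grip', 'side') 2 [0.5596, 0.0199, 0.0819] [0.0018, 0.0012, 0.0004]
('lid_grip', 'top') 2 [0.557, 0.0269, 0.0777] [0.0005, 0.0008, 0.0014]
```

Seated: hinge z is 0.0736 and contact is light. I'll release, rise and head for the pin.

```bash
python3 -m jog '[{"grip":130,"dx":0,"dy":0,"dz":0,"rx":0,"ry":0,"rz":0},{"grip":130,"dx":0,"dy":0,"dz":0,"rx":0,"ry":0,"rz":0},{"grip":130,"dx":0,"dy":0,"dz":0,"rx":0,"ry":0,"rz":0},{"grip":130,"dx":0,"dy":0,"dz":0,"rx":0,"ry":0,"rz":0},{"grip":130,"dx":0,"dy":-0.001,"dz":-0.03,"rx":0,"ry":0,"rz":0},{"grip":130,"dx":0,"dy":-0.004,"dz":-0.07,"rx":0,"ry":0,"rz":0},{"grip":130,"dx":0,"dy":-0.03,"dz":-0.11,"rx":0,"ry":0,"rz":0},{"grip":130,"dx":0,"dy":-0.03,"dz":-0.11,"rx":0,"ry":0,"rz":0},{"grip":130,"dx":0,"dy":-0.03,"dz":-0.11,"rx":0,"ry":0,"rz":0}]' 100
python3 - <<'E'
from h import *
near=dict(lid_grip=[.562,.023,.08],lid_hinge=[.657,.02,.075],pin_grip=[.376,.327,.012],hopper_hinge=[.658,.02,.075])
avg(['lid_hinge','lid_grip'],2,near)
go([.366,.3255,.12],down(-76.6))
E
```

```text
t: 21.75
ee_pos: [0.5341, 0.0228, 0.1874]
tcp_rot: [-2.233, -2.158, 0.054]
contact_force: [-0.1, -0.5, -0.2]
finger_gap: 0.0421
gripper_force: 0.0
('lid_hinge', 'side') 2 [0.6584, 0.0216, 0.0723] [0.0008, 0.0023, 0.0013]
('lid_grip', 'side') 2 [0.5594, 0.0191, 0.0817] [0.0006, 0.0003, 0.0012]
('lid_grip', 'top') 2 [0.5564, 0.0269, 0.0774] [0.0005, 0.0012, 0.0004]
t 22.35 d [0.2967, -0.1743, 0.0756] r [-2.58, 1.96, 74.61] F [0.2, 0.4, 0.2] gap 0.0418
```

```bash
python3 -m jog '[{"grip":130,"dx":0.297,"dy":-0.174,"dz":0.076,"rx":-2.6,"ry":2,"rz":74.6},{"grip":130,"dx":0.297,"dy":-0.174,"dz":0.076,"rx":-2.6,"ry":2,"rz":74.6},{"grip":130,"dx":0.297,"dy":-0.174,"dz":0.076,"rx":-2.6,"ry":2,"rz":74.6},{"grip":130,"dx":0.297,"dy":-0.174,"dz":0.076,"rx":-2.6,"ry":2,"rz":74.6},{"grip":130,"dx":0.297,"dy":-0.174,"dz":0.076,"rx":-2.6,"ry":2,"rz":74.6},{"grip":130,"dx":0.297,"dy":-0.174,"dz":0.076,"rx":-2.6,"ry":2,"rz":74.6},{"grip":130,"dx":0.297,"dy":-0.174,"dz":0.076,"rx":-2.6,"ry":2,"rz":74.6},{"grip":130,"dx":0.297,"dy":-0.174,"dz":0.076,"rx":-2.6,"ry":2,"rz":74.6},{"grip":130,"dx":0.297,"dy":-0.174,"dz":0.076,"rx":-2.6,"ry":2,"rz":74.6},{"grip":130,"dx":0.297,"dy":-0.174,"dz":0.076,"rx":-2.6,"ry":2,"rz":74.6},{"grip":130,"dx":0.297,"dy":-0.174,"dz":0.076,"rx":-2.6,"ry":2,"rz":74.6}]' 100
python3 - <<'E'
from h import *
go([.367,.325,.003],down(-76.6))
E
```

```text
t: 23.45
ee_pos: [0.3665, 0.3258, 0.1198]
tcp_rot: [-3.12, -0.371, -0.002]
contact_force: [-0.2, 0.5, -0.3]
finger_gap: 0.0416
gripper_force: 0.0
t 23.45 d [0.0002, 0.0009, 0.1168] r [0.0, -0.07, 0.15] F [-0.2, 0.5, -0.3] gap 0.0416
```

```bash
python3 -m jog '[{"grip":130,"dx":0,"dy":0.001,"dz":0.05,"rx":0,"ry":0,"rz":0},{"grip":130,"dx":0,"dy":0.001,"dz":0.09,"rx":0,"ry":0,"rz":0},{"grip":130,"dx":0,"dy":0.001,"dz":0.115,"rx":0,"ry":0,"rz":0},{"grip":130,"dx":0,"dy":0.001,"dz":0.115,"rx":0,"ry":0,"rz":0},{"grip":255,"dx":0,"dy":0.001,"dz":0.115,"rx":0,"ry":0,"rz":0},{"grip":255,"dx":0,"dy":0.001,"dz":0.115,"rx":0,"ry":0,"rz":0},{"grip":255,"dx":0,"dy":0.001,"dz":0.115,"rx":0,"ry":0,"rz":0},{"grip":255,"dx":0,"dy":0.001,"dz":0.115,"rx":0,"ry":0,"rz":0},{"grip":255,"dx":0,"dy":0.001,"dz":0.115,"rx":0,"ry":0,"rz":0}]' 90
```

```text
t: 24.35
ee_pos: [0.3679, 0.3255, 0.0064]
tcp_rot: [-3.118, -0.366, -0.006]
contact_force: [0.2, -0.3, 8.6]
finger_gap: 0.0095
gripper_force: 88.9
```

```bash
python3 -m jog '[{"grip":255,"dx":0,"dy":0,"dz":-0.03,"rx":0,"ry":0,"rz":0},{"grip":255,"dx":0,"dy":0,"dz":-0.08,"rx":0,"ry":0,"rz":0},{"grip":255,"dx":0,"dy":0,"dz":-0.13,"rx":0,"ry":0,"rz":0},{"grip":255,"dx":0,"dy":0,"dz":-0.18,"rx":0,"ry":0,"rz":0},{"grip":255,"dx":0,"dy":0,"dz":-0.23,"rx":0,"ry":0,"rz":0},{"grip":255,"dx":0,"dy":0,"dz":-0.27,"rx":0,"ry":0,"rz":0},{"grip":255,"dx":0,"dy":0,"dz":-0.27,"rx":0,"ry":0,"rz":0},{"grip":255,"dx":0,"dy":0,"dz":-0.27,"rx":0,"ry":0,"rz":0}]' 90
cat >> h.py <<'E'
YAW=-2.3
def pinpose(tip_y,hx=.656,hy=.0205,hz=.074,lean=40,L=.172,off=.0019):
    a=np.radians(YAW);yh=np.array([-np.sin(a),np.cos(a),0])
    M=down(YAW,-lean,yh)
    return np.array([hx,hy,hz])+(tip_y-L)*yh-off*M[:,2],M
E
python3 - <<'E'
from h import *
P,M=pinpose(-.085);print(P)
go(P+[0,0,.2],M)
go([.45,-.05,.28],M)
E
```

```text
t: 25.15
ee_pos: [0.3663, 0.325, 0.276]
tcp_rot: [-3.118, -0.367, -0.005]
contact_force: [0.0, -0.5, -1.4]
finger_gap: 0.01
gripper_force: 88.2
[ 0.64446582 -0.23624395  0.07545548]
t 25.15 d [0.1401, 0.6105, -0.0003] r [-34.14, 25.64, -71.13] F [0.0, -0.5, -1.4] gap 0.01
t 25.15 d [-0.0057, 0.3842, -0.0048] r [-34.14, 25.64, -71.13] F [0.0, -0.5, -1.4] gap 0.01
```

```bash
python3 -m jog '[{"grip":255,"dx":0,"dy":0.05,"dz":-0.02,"rx":-34.1,"ry":25.6,"rz":-71.1},{"grip":255,"dx":0,"dy":0.1,"dz":-0.02,"rx":-34.1,"ry":25.6,"rz":-71.1},{"grip":255,"dx":0,"dy":0.15,"dz":-0.02,"rx":-34.1,"ry":25.6,"rz":-71.1},{"grip":255,"dx":0,"dy":0.2,"dz":-0.02,"rx":-34.1,"ry":25.6,"rz":-71.1},{"grip":255,"dx":0,"dy":0.25,"dz":-0.02,"rx":-34.1,"ry":25.6,"rz":-71.1},{"grip":255,"dx":0.01,"dy":0.3,"dz":-0.02,"rx":-34.1,"ry":25.6,"rz":-71.1},{"grip":255,"dx":0.02,"dy":0.35,"dz":-0.02,"rx":-34.1,"ry":25.6,"rz":-71.1},{"grip":255,"dx":0.04,"dy":0.4,"dz":-0.02,"rx":-34.1,"ry":25.6,"rz":-71.1},{"grip":255,"dx":0.065,"dy":0.44,"dz":-0.02,"rx":-34.1,"ry":25.6,"rz":-71.1},{"grip":255,"dx":0.085,"dy":0.48,"dz":-0.02,"rx":-34.1,"ry":25.6,"rz":-71.1},{"grip":255,"dx":0.105,"dy":0.52,"dz":-0.01,"rx":-34.1,"ry":25.6,"rz":-71.1},{"grip":255,"dx":0.12,"dy":0.56,"dz":0,"rx":-34.1,"ry":25.6,"rz":-71.1}]' 90
python3 - <<'E'
from h import *
P,M=pinpose(-.085)
go(P+[0,0,.1],M);print(bot.read_state()['ee_pos'],bot.read_state()['qpos'].round(2))
E
```

```text
t: 26.35
ee_pos: [0.4945, -0.0586, 0.2736]
tcp_rot: [2.104, 1.634, 0.466]
contact_force: [-0.6, -0.7, -1.4]
finger_gap: 0.01
gripper_force: 88.4
t 26.35 d [-0.1349, 0.1089, 0.1834] r [-8.1, 7.09, -9.75] F [-0.6, -0.7, -1.4] gap 0.01
[ 0.49450739 -0.05857612  0.27364949] [ 0.26  0.19 -0.36  2.36  1.29  0.25 -1.55]
```

```bash
python3 - <<'E'
from h import *
P,M=pinpose(-.085)
go(P+[-.07,0,.15],M);go(P+[-.07,0,0],M)
E
```

```text
t 26.35 d [-0.1523, 0.0777, 0.1051] r [-8.1, 7.09, -9.75] F [-0.6, -0.7, -1.4] gap 0.01
t 26.35 d [-0.1522, -0.0015, 0.2325] r [-8.1, 7.09, -9.75] F [-0.6, -0.7, -1.4] gap 0.01
```

```bash
python3 -m jog '[{"grip":255,"dx":-0.04,"dy":0.03,"dz":0.03,"rx":-8.1,"ry":7.1,"rz":-9.8},{"grip":255,"dx":-0.08,"dy":0.05,"dz":0.05,"rx":-8.1,"ry":7.1,"rz":-9.8},{"grip":255,"dx":-0.12,"dy":0.07,"dz":0.08,"rx":-8.1,"ry":7.1,"rz":-9.8},{"grip":255,"dx":-0.152,"dy":0.078,"dz":0.105,"rx":-8.1,"ry":7.1,"rz":-9.8},{"grip":255,"dx":-0.152,"dy":0.078,"dz":0.105,"rx":-8.1,"ry":7.1,"rz":-9.8},{"grip":255,"dx":-0.152,"dy":0.078,"dz":0.105,"rx":-8.1,"ry":7.1,"rz":-9.8},{"grip":255,"dx":-0.152,"dy":0.078,"dz":0.105,"rx":-8.1,"ry":7.1,"rz":-9.8},{"grip":255,"dx":-0.152,"dy":0.078,"dz":0.105,"rx":-8.1,"ry":7.1,"rz":-9.8}]' 90
python3 - <<'E'
from h import *
P,M=pinpose(-.085)
go(P+[-.07,0,.15],M);go(P+[-.07,0,0],M);print(bot.read_state()['qpos'].round(2))
E
```

```text
t: 27.15
ee_pos: [0.5745, -0.2424, 0.2246]
tcp_rot: [1.859, 1.763, 0.645]
contact_force: [0.2, 0.2, -0.9]
finger_gap: 0.0098
gripper_force: 88.3
t 27.15 d [0.0061, 0.0003, -0.0008] r [0.02, 0.3, -0.61] F [0.2, 0.2, -0.9] gap 0.0098
t 27.15 d [0.0057, -0.0962, 0.1141] r [0.02, 0.3, -0.61] F [0.2, 0.2, -0.9] gap 0.0098
[ 1.14  0.61 -0.9   2.21  2.26  0.24 -1.77]
```

```bash
python3 -m jog '[{"grip":255,"dx":0.006,"dy":-0.03,"dz":0.036,"rx":0,"ry":0.3,"rz":-0.6},{"grip":255,"dx":0.006,"dy":-0.06,"dz":0.071,"rx":0,"ry":0.3,"rz":-0.6},{"grip":255,"dx":0.006,"dy":-0.096,"dz":0.114,"rx":0,"ry":0.3,"rz":-0.6},{"grip":255,"dx":0.006,"dy":-0.096,"dz":0.114,"rx":0,"ry":0.3,"rz":-0.6},{"grip":255,"dx":0.006,"dy":-0.096,"dz":0.114,"rx":0,"ry":0.3,"rz":-0.6},{"grip":255,"dx":0.006,"dy":-0.096,"dz":0.114,"rx":0,"ry":0.3,"rz":-0.6}]' 90
python3 - <<'E'
from h import *
P,M=pinpose(-.085)
a=np.radians(YAW);tip=[.586,.0205,.074]+np.array([-np.sin(a),np.cos(a),0])*-.085
print('expected tip',tip)
near=dict(pin_tip=tip,pin_mid=tip-[0,.079,0],hopper_hinge=[.658,.02,.075],lid_hinge=[.658,.02,.075])
avg(['pin_tip','pin_mid','lid_hinge','hopper_hinge'],2,near)
go(P+[-.07,0,0],M);go(P,M);print(bot.read_state()['qpos'].round(2))
E
```

```text
t: 27.75
ee_pos: [0.5771, -0.2309, 0.0821]
tcp_rot: [1.831, 1.783, 0.649]
contact_force: [0.6, -0.0, -1.3]
finger_gap: 0.01
gripper_force: 88.3
expected tip [ 0.5825888  -0.06443152  0.074     ]
('pin_tip', 'side') 2 [0.5855, -0.063, 0.0804] [0.001, 0.0001, 0.002]
('pin_mid', 'side') 1 [0.5868, -0.1422, 0.0767] [0.0, 0.0, 0.0]
('lid_hinge', 'side') 2 [0.6579, 0.0202, 0.0723] [0.0006, 0.0012, 0.0016]
('hopper_hinge', 'side') 1 [0.6611, 0.0173, 0.077] [0.0, 0.0, 0.0]
('pin_tip', 'top') 2 [0.5788, -0.0629, 0.0773] [0.0015, 0.0013, 0.0002]
('pin_mid', 'top') 2 [0.5763, -0.1419, 0.0769] [0.0007, 0.0016, 0.0008]
('lid_hinge', 'top') 2 [0.6553, 0.0192, 0.073] [0.001, 0.0004, 0.0017]
('hopper_hinge', 'top') 2 [0.6557, 0.0238, 0.0742] [0.0002, 0.0025, 0.0003]
t 28.75 d [-0.0056, -0.0031, 0.0017] r [0.17, -0.18, 0.53] F [-0.1, 0.0, -0.8] gap 0.0097
t 28.75 d [-0.0034, 0.0503, 0.0468] r [0.17, -0.18, 0.53] F [-0.1, 0.0, -0.8] gap 0.0097
[ 1.12  1.03 -0.98  2.29  2.53  0.67 -1.82]
```

```bash
python3 -m jog '[{"grip":255,"dx":0,"dy":0.015,"dz":0.016,"rx":0.2,"ry":-0.2,"rz":0.5},{"grip":255,"dx":0,"dy":0.035,"dz":0.034,"rx":0.2,"ry":-0.2,"rz":0.5},{"grip":255,"dx":0,"dy":0.0505,"dz":0.048,"rx":0.2,"ry":-0.2,"rz":0.5},{"grip":255,"dx":0,"dy":0.0505,"dz":0.048,"rx":0.2,"ry":-0.2,"rz":0.5},{"grip":255,"dx":0,"dy":0.0505,"dz":0.048,"rx":0.2,"ry":-0.2,"rz":0.5},{"grip":255,"dx":0,"dy":0.0505,"dz":0.048,"rx":0.2,"ry":-0.2,"rz":0.5}]' 90
python3 - <<'E'
from h import *
near=dict(pin_tip=[.654,-.063,.074],pin_mid=[.651,-.142,.074])
avg(['pin_tip','pin_mid','pin_grip'],3,near)
P,M=pinpose(-.085,L=.168)
go(P,M);print(bot.read_state()['ee_pos'].round(4),P)
c=bot.camera('side');u=proj(c,[.64,-.06,.08]).astype(int)
cv2.imwrite('pics/g.png',cv2.resize(c['color'][u[1]-40:u[1]+40,u[0]-50:u[0]+50],None,fx=7,fy=7,interpolation=2))
E
```

```text
t: 29.35
ee_pos: [0.6442, -0.2327, 0.0741]
tcp_rot: [1.849, 1.777, 0.645]
contact_force: [0.1, -1.2, -1.6]
finger_gap: 0.0098
gripper_force: 88.3
('pin_tip', 'side') 3 [0.6567, -0.0653, 0.0738] [0.0005, 0.0012, 0.001]
('pin_mid', 'side') 3 [0.653, -0.1435, 0.072] [0.0009, 0.0009, 0.0004]
('pin_grip', 'side') 3 [0.6475, -0.2266, 0.0793] [0.0012, 0.0023, 0.0005]
('pin_tip', 'top') 3 [0.6493, -0.0645, 0.0731] [0.002, 0.0013, 0.0013]
('pin_mid', 'top') 3 [0.6443, -0.1453, 0.0721] [0.0014, 0.0011, 0.0012]
('pin_grip', 'top') 3 [0.6447, -0.2253, 0.0818] [0.0065, 0.0315, 0.0405]
t 30.55 d [0.0006, -0.0002, -0.0011] r [-0.02, 0.03, 0.04] F [0.6, 0.7, -1.2] gap 0.0099
[ 0.6455 -0.2329  0.0747] [ 0.64462634 -0.23224717  0.07545548]
```

View pics/g.png

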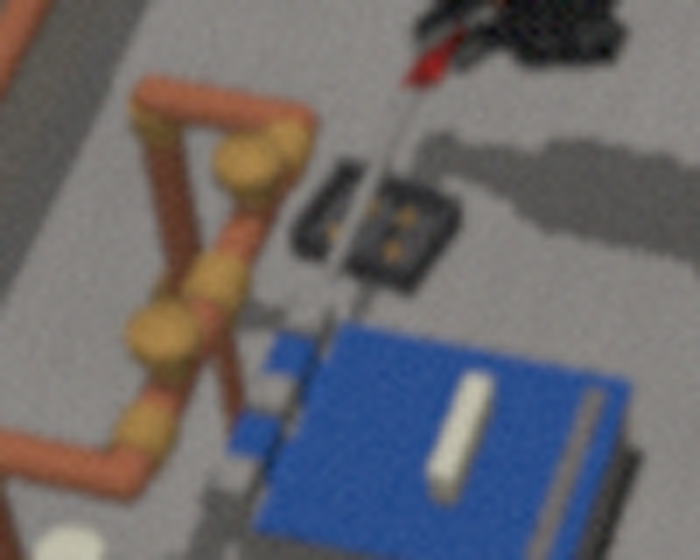

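The picture shows the lid seated with its knuckles between the lugs at (290,350) and (255,432). The pin runs from its grip at (435,60) to the tip at about (325,285) and points along the hinge line, so I'll insert it.

```bash
python3 -m jog '[{"grip":255,"dx":0.01,"dy":0,"dz":0,"rx":0,"ry":0,"rz":0},{"grip":255,"dx":0.02,"dy":0,"dz":0,"rx":0,"ry":0,"rz":0},{"grip":255,"dx":0.03,"dy":0,"dz":0,"rx":0,"ry":0,"rz":0},{"grip":255,"dx":0.038,"dy":0,"dz":0,"rx":0,"ry":0,"rz":0},{"grip":255,"dx":0.038,"dy":0,"dz":0,"rx":0,"ry":0,"rz":0}]' 90
```

```text
t: 31.1
ee_pos: [0.6472, -0.1922, 0.0748]
tcp_rot: [1.846, 1.78, 0.648]
contact_force: [0.6, -0.2, -1.2]
finger_gap: 0.0095
gripper_force: 88.4
```

```bash
python3 -m jog '[{"grip":255,"dx":0.008,"dy":0,"dz":0,"rx":0,"ry":0,"rz":0},{"grip":255,"dx":0.016,"dy":0,"dz":0,"rx":0,"ry":0,"rz":0},{"grip":255,"dx":0.024,"dy":0,"dz":0,"rx":0,"ry":0,"rz":0},{"grip":255,"dx":0.028,"dy":0,"dz":0,"rx":0,"ry":0,"rz":0},{"grip":255,"dx":0.028,"dy":0,"dz":0,"rx":0,"ry":0,"rz":0}]' 90
python3 -c "
from h import *
P,M=pinpose(-.019,L=.168);go(P,M);s=bot.read_state();print(s['moment'])"
```

```text
t: 31.6
ee_pos: [0.648, -0.1652, 0.0746]
tcp_rot: [1.847, 1.779, 0.647]
contact_force: [-1.5, 1.4, -0.3]
finger_gap: 0.0094
gripper_force: 88.6
t 31.6 d [-0.0011, -0.0, -0.0011] r [-0.04, -0.12, 0.12] F [-1.5, 1.4, -0.3] gap 0.0094
[0.21078435 0.92841971 0.26965849]
```

```bash
python3 -m jog '[{"grip":255,"dx":0.008,"dy":0,"dz":0,"rx":0,"ry":0,"rz":0},{"grip":255,"dx":0.016,"dy":0,"dz":0,"rx":0,"ry":0,"rz":0},{"grip":255,"dx":0.024,"dy":0,"dz":0,"rx":0,"ry":0,"rz":0},{"grip":255,"dx":0.028,"dy":0,"dz":0,"rx":0,"ry":0,"rz":0},{"grip":255,"dx":0.028,"dy":0,"dz":0,"rx":0,"ry":0,"rz":0}]' 90
python3 -c "
from h import *
P,M=pinpose(.009,L=.168);go(P,M);s=bot.read_state();print(s['moment'])"
```

```text
t: 32.1
ee_pos: [0.6494, -0.1372, 0.0748]
tcp_rot: [1.846, 1.779, 0.647]
contact_force: [-0.4, 1.2, -0.6]
finger_gap: 0.0098
gripper_force: 88.6
t 32.1 d [-0.0012, -0.0003, -0.0011] r [-0.02, -0.12, 0.11] F [-0.4, 1.2, -0.6] gap 0.0098
[0.21762288 0.87079666 0.21860352]
```

```bash
python3 -m jog '[{"grip":255,"dx":0.009,"dy":0,"dz":0,"rx":0,"ry":0,"rz":0},{"grip":255,"dx":0.018,"dy":0,"dz":0,"rx":0,"ry":0,"rz":0},{"grip":255,"dx":0.027,"dy":0,"dz":0,"rx":0,"ry":0,"rz":0},{"grip":255,"dx":0.036,"dy":0,"dz":0,"rx":0,"ry":0,"rz":0},{"grip":255,"dx":0.04,"dy":0,"dz":0,"rx":0,"ry":0,"rz":0},{"grip":255,"dx":0.04,"dy":0,"dz":0,"rx":0,"ry":0,"rz":0}]' 90
python3 -c "
from h import *
P,M=pinpose(.049,L=.168);go(P,M);s=bot.read_state();print(s['moment'])"
```

```text
t: 32.7
ee_pos: [0.651, -0.0972, 0.0748]
tcp_rot: [1.846, 1.779, 0.647]
contact_force: [-1.7, 0.5, -0.1]
finger_gap: 0.0096
gripper_force: 88.5
t 32.7 d [-0.0012, -0.0003, -0.0012] r [-0.01, -0.11, 0.12] F [-1.7, 0.5, -0.1] gap 0.0096
[0.13080668 0.89626454 0.19280522]
```

Moving freely, with about 29 mm left. I'll go on slowly until it meets the lug.

```bash
python3 -m jog '[{"grip":255,"dx":0.008,"dy":0,"dz":0,"rx":0,"ry":0,"rz":0},{"grip":255,"dx":0.015,"dy":0,"dz":0,"rx":0,"ry":0,"rz":0},{"grip":255,"dx":0.02,"dy":0,"dz":0,"rx":0,"ry":0,"rz":0},{"grip":255,"dx":0.023,"dy":0,"dz":0,"rx":0,"ry":0,"rz":0},{"grip":255,"dx":0.023,"dy":0,"dz":0,"rx":0,"ry":0,"rz":0}]' 90
python3 -m jog '[{"grip":255,"dx":0.002,"dy":0,"dz":0,"rx":0,"ry":0,"rz":0},{"grip":255,"dx":0.004,"dy":0,"dz":0,"rx":0,"ry":0,"rz":0},{"grip":255,"dx":0.004,"dy":0,"dz":0,"rx":0,"ry":0,"rz":0}]' 90
```

```text
t: 33.2
ee_pos: [0.6518, -0.0749, 0.0747]
tcp_rot: [1.847, 1.778, 0.647]
contact_force: [-1.9, 1.3, -0.6]
finger_gap: 0.01
gripper_force: 88.5
t: 33.5
ee_pos: [0.6519, -0.0723, 0.0746]
tcp_rot: [1.848, 1.776, 0.645]
contact_force: [-1.8, -1.0, 1.2]
finger_gap: 0.0096
gripper_force: 88.6
```

```bash
python3 -m jog '[{"grip":255,"dx":0.002,"dy":0,"dz":0,"rx":0,"ry":0,"rz":0},{"grip":255,"dx":0.003,"dy":0,"dz":0,"rx":0,"ry":0,"rz":0},{"grip":255,"dx":0.003,"dy":0,"dz":0,"rx":0,"ry":0,"rz":0}]' 90
python3 -c "
from h import *
avg(['pin_tip','pin_mid','hopper_hinge','pin_grip'],2,dict(hopper_hinge=[.658,.02,.074],pin_mid=[.658,.02,.074],pin_tip=[.66,.1,.074],pin_grip=[.652,-.063,.08]))
print(bot.read_state()['ee_pos'],bot.read_state()['contact_force'])"
```

```text
t: 33.8
ee_pos: [0.6519, -0.0723, 0.0745]
tcp_rot: [1.849, 1.771, 0.639]
contact_force: [-4.1, -5.8, 3.2]
finger_gap: 0.0101
gripper_force: 89.2
('hopper_hinge', 'side') 2 [0.6607, 0.0174, 0.075] [0.0001, 0.0002, 0.0014]
('pin_grip', 'side') 2 [0.6542, -0.0672, 0.0788] [0.0005, 0.0015, 0.001]
('hopper_hinge', 'top') 2 [0.657, 0.0209, 0.0731] [0.0018, 0.0001, 0.0005]
('pin_grip', 'top') 2 [0.6472, -0.0626, 0.0796] [0.0007, 0.0002, 0.0006]
[ 0.6518844  -0.07229793  0.07445079] [-3.76062452 -5.54544727  4.2786741 ]
```

Home: the grip centre sits about 84 mm from the hinge centre (85 nominal), and the arm has stopped advancing against about 6 N. One small firm push, then release and withdraw.

```bash
python3 -m jog '[{"grip":255,"dx":0.002,"dy":0,"dz":0,"rx":0,"ry":0,"rz":0},{"grip":255,"dx":0.002,"dy":0,"dz":0,"rx":0,"ry":0,"rz":0},{"grip":255,"dx":-0.001,"dy":0,"dz":0,"rx":0,"ry":0,"rz":0},{"grip":140,"dx":-0.001,"dy":0,"dz":0,"rx":0,"ry":0,"rz":0},{"grip":140,"dx":-0.001,"dy":0,"dz":0,"rx":0,"ry":0,"rz":0},{"grip":140,"dx":-0.001,"dy":0,"dz":0,"rx":0,"ry":0,"rz":0},{"grip":140,"dx":-0.001,"dy":0,"dz":-0.02,"rx":0,"ry":0,"rz":0},{"grip":140,"dx":-0.001,"dy":0,"dz":-0.045,"rx":0,"ry":0,"rz":0},{"grip":140,"dx":-0.01,"dy":0,"dz":-0.07,"rx":0,"ry":0,"rz":0},{"grip":140,"dx":-0.05,"dy":-0.02,"dz":-0.1,"rx":0,"ry":0,"rz":0},{"grip":140,"dx":-0.09,"dy":-0.02,"dz":-0.13,"rx":0,"ry":0,"rz":0},{"grip":140,"dx":-0.09,"dy":-0.02,"dz":-0.13,"rx":0,"ry":0,"rz":0}]' 90
python3 - <<'E'
from h import *
avg(['pin_tip','pin_mid','hopper_hinge','pin_grip','lid_grip','lid_hinge'],2,dict(hopper_hinge=[.658,.02,.074],lid_hinge=[.658,.02,.074],lid_grip=[.558,.022,.08],pin_mid=[.658,.02,.074],pin_tip=[.66,.1,.074],pin_grip=[.652,-.063,.07]))
print(bot.read_state()['contact_force'])
c=bot.camera('side');u=proj(c,[.63,-.0,.08]).astype(int)
cv2.imwrite('pics/i.png',cv2.resize(c['color'][u[1]-40:u[1]+40,u[0]-50:u[0]+50],None,fx=7,fy=7,interpolation=2))
E
```

```text
t: 36.0
ee_pos: [0.5467, -0.1622, 0.1622]
tcp_rot: [1.854, 1.765, 0.636]
contact_force: [0.5, -0.4, -0.9]
finger_gap: 0.0388
gripper_force: 0.0
('hopper_hinge', 'side') 2 [0.6601, 0.0181, 0.0751] [0.0014, 0.0015, 0.0007]
('pin_grip', 'side') 2 [0.6497, -0.0675, 0.0726] [0.0003, 0.001, 0.0011]
('lid_grip', 'side') 2 [0.5613, 0.0222, 0.0813] [0.0019, 0.0001, 0.0009]
('lid_hinge', 'side') 2 [0.6594, 0.0224, 0.0742] [0.0021, 0.0001, 0.0006]
('hopper_hinge', 'top') 2 [0.6565, 0.0215, 0.0753] [0.0007, 0.0018, 0.0019]
('pin_grip', 'top') 2 [0.644, -0.0651, 0.0753] [0.0009, 0.0015, 0.0014]
('lid_grip', 'top') 2 [0.5575, 0.0247, 0.0773] [0.0012, 0.0001, 0.0009]
('lid_hinge', 'top') 2 [0.6578, 0.0217, 0.0729] [0.0013, 0.0006, 0.0003]
[-0.14536277  0.86994447 -0.14441523]
```

View pics/i.png

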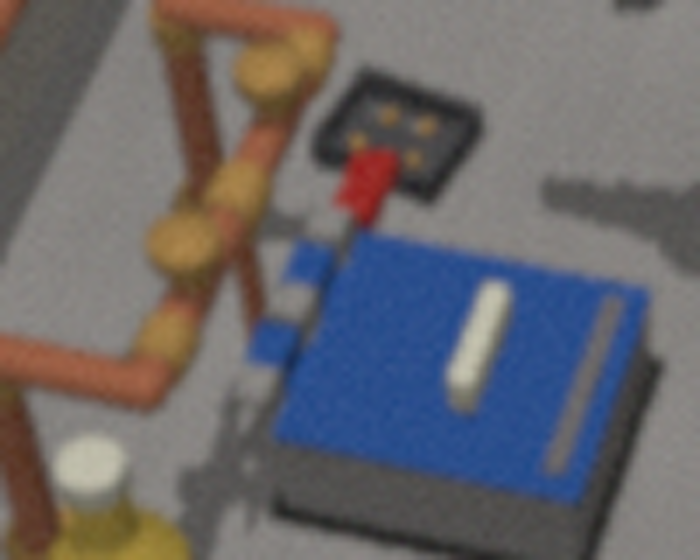

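The picture shows the red grip at (365,185) against the end lug, the knuckles at (310,262) and (272,342) between the lugs, and the lid flat. A closed-finger nudge on the grip's tail will make sure it stayed fully home after release.

```bash
python3 - <<'E'
from h import *
_,M=pinpose(0)
go([.6515,-.13,.068],M);go([.60,-.15,.13],M)
E
```

```text
t 37.45 d [0.0291, 0.0172, 0.1363] r [-0.02, 0.03, 0.05] F [-0.7, -0.3, 0.9] gap 0.0388
t 37.45 d [0.007, 0.0182, 0.0563] r [-0.02, 0.03, 0.05] F [-0.7, -0.3, 0.9] gap 0.0388
```

```bash
python3 -m jog '[{"grip":255,"dx":0.008,"dy":0.017,"dz":0.04,"rx":0,"ry":0,"rz":0},{"grip":255,"dx":0.01,"dy":0.017,"dz":0.08,"rx":0,"ry":0,"rz":0},{"grip":255,"dx":0.01,"dy":0.017,"dz":0.115,"rx":0,"ry":0,"rz":0},{"grip":255,"dx":0.01,"dy":0.017,"dz":0.136,"rx":0,"ry":0,"rz":0},{"grip":255,"dx":0.025,"dy":0.017,"dz":0.136,"rx":0,"ry":0,"rz":0},{"grip":255,"dx":0.036,"dy":0.017,"dz":0.136,"rx":0,"ry":0,"rz":0},{"grip":255,"dx":0.042,"dy":0.017,"dz":0.136,"rx":0,"ry":0,"rz":0},{"grip":255,"dx":0.047,"dy":0.017,"dz":0.136,"rx":0,"ry":0,"rz":0},{"grip":255,"dx":0.052,"dy":0.017,"dz":0.136,"rx":0,"ry":0,"rz":0},{"grip":255,"dx":0.052,"dy":0.017,"dz":0.136,"rx":0,"ry":0,"rz":0}]' 40
python3 -m jog '[{"grip":255,"dx":0.002,"dy":0,"dz":0,"rx":0,"ry":0,"rz":0},{"grip":255,"dx":0.004,"dy":0,"dz":0,"rx":0,"ry":0,"rz":0},{"grip":255,"dx":0.004,"dy":0,"dz":0,"rx":0,"ry":0,"rz":0}]'
```

```text
t: 38.45
ee_pos: [0.6521, -0.1065, 0.0686]
tcp_rot: [1.847, 1.777, 0.646]
contact_force: [-0.6, -0.4, 0.7]
finger_gap: 0.0003
gripper_force: 0.0
t: 38.75
ee_pos: [0.6522, -0.103, 0.0682]
tcp_rot: [1.848, 1.776, 0.645]
contact_force: [0.4, 0.2, 0.1]
finger_gap: -0.0001
gripper_force: 0.0
```

```bash
python3 -m jog '[{"grip":255,"dx":0.002,"dy":0,"dz":0,"rx":0,"ry":0,"rz":0},{"grip":255,"dx":0.004,"dy":0,"dz":0,"rx":0,"ry":0,"rz":0},{"grip":255,"dx":0.004,"dy":0,"dz":0,"rx":0,"ry":0,"rz":0}]'
python3 -m jog '[{"grip":255,"dx":0.002,"dy":0,"dz":0,"rx":0,"ry":0,"rz":0},{"grip":255,"dx":0.003,"dy":0,"dz":0,"rx":0,"ry":0,"rz":0},{"grip":255,"dx":0.003,"dy":0,"dz":0,"rx":0,"ry":0,"rz":0}]'
```

```text
t: 39.05
ee_pos: [0.6524, -0.1008, 0.068]
tcp_rot: [1.849, 1.773, 0.642]
contact_force: [-0.4, -4.1, 1.3]
finger_gap: -0.0
gripper_force: 2.0
t: 39.35
ee_pos: [0.6526, -0.1008, 0.0678]
tcp_rot: [1.85, 1.768, 0.637]
contact_force: [-1.6, -8.5, 1.6]
finger_gap: -0.0003
gripper_force: 4.4
```

Hard stop with no further motion under 8.5 N, so the pin is fully home. I'll back off axially, rise clear and sign off.

```bash
python3 -m jog '[{"grip":255,"dx":-0.015,"dy":0,"dz":0,"rx":0,"ry":0,"rz":0},{"grip":255,"dx":-0.04,"dy":0,"dz":0,"rx":0,"ry":0,"rz":0},{"grip":255,"dx":-0.04,"dy":0,"dz":-0.04,"rx":0,"ry":0,"rz":0},{"grip":255,"dx":-0.04,"dy":-0.01,"dz":-0.09,"rx":0,"ry":0,"rz":0},{"grip":255,"dx":-0.04,"dy":-0.02,"dz":-0.14,"rx":0,"ry":0,"rz":0},{"grip":255,"dx":-0.04,"dy":-0.02,"dz":-0.14,"rx":0,"ry":0,"rz":0},{"grip":255,"dx":-0.04,"dy":-0.02,"dz":-0.14,"rx":0,"ry":0,"rz":0},{"grip":255,"dx":-0.04,"dy":-0.02,"dz":-0.14,"rx":0,"ry":0,"rz":0}]'
python3 -c "
from h import *
avg(['pin_grip','lid_grip','screw_dish','softener','cup'],1,dict(lid_grip=[.558,.022,.08],pin_grip=[.65,-.065,.07]))
print(bot.sign_off())"
```

```text
t: 40.15
ee_pos: [0.5467, -0.1317, 0.1626]
tcp_rot: [1.848, 1.776, 0.646]
contact_force: [-0.2, -0.3, -0.7]
finger_gap: 0.0002
gripper_force: 0.0
('pin_grip', 'side') 1 [0.6522, -0.0664, 0.0722] [0.0, 0.0, 0.0]
('screw_dish', 'side') 1 [0.6654, -0.1581, 0.0007] [0.0, 0.0, 0.0]
('softener', 'side') 1 [0.6771, 0.2093, 0.0032] [0.0, 0.0, 0.0]
('cup', 'side') 1 [0.3782, -0.0059, -0.0031] [0.0, 0.0, 0.0]
('pin_grip', 'top') 1 [0.6398, -0.0634, 0.0748] [0.0, 0.0, 0.0]
('lid_grip', 'top') 1 [0.5569, 0.0281, 0.0771] [0.0, 0.0, 0.0]
('screw_dish', 'top') 1 [0.6575, -0.1582, -0.0076] [0.0, 0.0, 0.0]
('softener', 'top') 1 [0.6673, 0.214, -0.0021] [0.0, 0.0, 0.0]
('cup', 'top') 1 [0.3764, -0.0036, -0.0013] [0.0, 0.0, 0.0]
the job is handed in; nothing more can be done
None
```

I handed the job in at about 41 s (no verdict came back): the blue lid lies flat on the hopper, the pin went in from the open (−y) end until its red grip stopped against the end lug, both are released, and the dish, softener and cup read unmoved.

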